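# Seat a dish holder on a microscope stage's three-ball mount

## Task

Fit the dish holder (the plate with the black dish chamber on it) onto the microscope stage: set it over the three balls with its narrow end towards the single ball, and press it gently down, by feel, since the stage's height is not known, past the two spring plungers until they snap over its ends and pull it fully home on all three balls, then let go. Never slam it or bear down hard on it, since that strains the focus drive, and leave everything else on the bench alone.

Things in the scene. Friction and masses are not known exactly. Their poses are not given: they have to be found in the camera images.
- holder_grip (a point): Grip point of the dish holder, the loose part to fit: on its centre line, 42 mm above its underside. It lies in the black dish chamber on the holder's top, a flat-sided block 46 mm along x (grip across this), 60 mm along y, 40 mm tall: its top is 17 mm above this point, the top of the plate around it 23 mm below. Axes as body holder. Mass 0.3 to 0.5 kg.
- holder: The dish holder; origin at its underside's centre, z up, +y to its narrow end. Aluminium plate 100 mm (x) by 150 mm (y), 9 to 19 mm above the underside, only 60 mm wide over its last 40 mm at +y. Its two y ends are bevelled above and below (like >), sharp edge at y = +-75 mm, 14 mm above the underside. It starts on the bench, standing on its vee blocks.
- vee_single (a point): Middle of the vee block under the holder's narrow end, on its underside, at (0, 55, 0) mm of body holder. Two like blocks are at (-35, -50, 0) and (35, -50, 0) mm. Each is steel, 22 mm wide, 20 mm long, 9 mm tall, with a vee 14 mm wide and 7 mm deep that fits over a 12 mm ball, the three vees running radially.
- stage: The fixed frame of the microscope stage, base 240 (x) by 320 mm (y) on the bench; origin under its middle, z up. Its black top plate, 220 x 300 mm with an 80 mm square opening over an objective, rides on the focus drive: its upper face is 100 mm above the origin at mid-focus, but it was left up to 10 mm higher or lower, which is not measured: everything on it (balls, plungers) is shifted alike.
- ball_single (a point): Centre, at mid-focus, of the single 12 mm steel ball on the stage: (0, 55, 109) mm of body stage; the other two at (-35, -50, 109) and (35, -50, 109) mm. Holder home: a ball in each vee, its centre over the stage's, axes along the stage's, narrow end to +y, grip point 152.5 mm above the stage's origin at mid-focus (so 142.5 to 162.5). With a ball out of its vee it stays about 4 mm high there.
- plunger_left (a joint): How far the spring plunger at the stage's +y end is pushed out along y (m): 0 free, at most 0.010; about 0.0025 with the holder home. Its round 6 mm nose points to the middle, centre at (0, 73, 126.7) mm of the stage (mid-focus) when free, in a block 26 mm wide, inner face at y = 87 mm, top at z = 142 mm. Spring: 2.5 N when free, plus 0.7 N per mm; smooth steel.
- plunger_right (a joint): The like plunger at y = -73 mm. As the holder comes down, its ends meet the noses 8 mm above home; the push needed (besides its weight) grows to about 6 to 12 N some 6 mm above home, then falls; from 4 mm above home the noses, now above the edges, pull it down with 6 to 12 N. It will not snap in by its own weight, and can be in at one end and up at the other.
- oil_bottle: Bystander, to be left alone: small brown round bottle with a black cap, 32 mm across, 75 mm tall. Origin at the centre of its underside.
- tip_box: Bystander, to be left alone: clear and white pipette tip box, 85 x 120 x 65 mm. Origin at the centre of its underside.
- objective_can: Bystander, to be left alone: upright black round objective can, 44 mm across, 60 mm tall. Origin at the centre of its underside.
- dish_stack: Bystander, to be left alone: stack of three clear petri dishes, 57 mm across, 39 mm tall. Origin at the centre of its underside.
- condenser: Bystander, to be left alone: black round condenser lens standing upright, 72 mm across, 85 mm tall. Origin at the centre of its underside.
- slide_box: Bystander, to be left alone: flat white and grey slide box, 77 x 97 x 32 mm. Origin at the centre of its underside.
- blank_insert: Bystander, to be left alone: flat rectangular metal plate, 100 x 150 x 8 mm, with nothing on top: a spare insert that is not needed. Origin at the centre of its underside.
- hex_driver: Bystander, to be left alone: screwdriver-like hand driver with a black handle, 160 mm long, lying down.
Not all that is in view belongs to the job. Leave any red look-alike of the holder alone.

How it is judged:
By the outcome, as a careful person would: the job done as asked, in the order asked, and still so for the second after the job is handed in, with the robot touching nothing.
It also fails if it takes over 40 s, if anything falls off the work surface, if the arm or the gripper's body presses on something with over 40 N, if the wrist force passes 120 N, or if a joint passes its speed limit or range.

## Robot

A 6-joint arm with a two-finger parallel gripper is mounted at the origin on the work surface. World frame = base frame: x ahead of the robot, y to its left, z up, the work surface at z = 0. Lengths are in m, angles in rad, forces in N, time in s.
With the tool pointing down it reaches from about 0.375 to 0.9 m from the base axis. Payload 3.1 kg.
Tool frame: the origin (TCP) lies on the front face of the gripper's body, between the roots of the fingers; the fingertips stand 73 mm ahead of it and the grasp point (between the pads) lies 54 mm ahead of it (manip.tips_ahead is the distance from the TCP to the fingertips, in m); z points along the fingers, y is the line along which they close (so a half turn about z gives the same grasp; the last joint's range is limited). The gripper opens to 85 mm and grips with 20 to 120 N. Pads are 22 mm wide; open, the fingers measure 114 mm over their backs; the gripper's body (76 mm by 85 mm) begins 54 mm behind the grasp point. The pads swing forward as they close: fully open they stand 13 mm farther back than shut.
Start: joints at [1.127, 0.527, 1.433, -0, 1.181, -0.178], TCP at [0.164, 0.603, 0.304] pointing down, gripper open.
Joint ranges: [-3.08, 3.08], [-0.75, 2.2], [0.22, 2.44], [-1.43, 4.57], [0, 2.65], [-2.85, 2.85]. Speed limits (rad/s): [2.79, 2.79, 3.14, 3.14, 3.14, 3.14].

## Interface

Orientations are given as a unit quaternion [x, y, z, w].
In Python, from station import sense, eyes, workorder, manip gives the robot as it stands.
- The arm moves only by the shell command python3 -m inch 'ROWS' [OPENING] [FORCE]. ROWS is JSON, a list of rows, each an object of numbers: "dx", "dy", "dz": the shift along the tool's x, y, z in cm; "wx", "wy", "wz": the turn, a rotation vector about the tool's x, y, z in degrees. In form: [{"dx": .., "dy": .., "dz": .., "wx": .., "wy": .., "wz": ..}, ...]. A call has 1 to 10 rows; each row shifts and turns the commanded pose from where the row before left it, along the tool's axes as they then stand; what a row does not reach is not made up. A row lasts 1/8 s, in which the tool goes at most 62.5 mm and 10.7 degrees, less where a joint would pass 70% of its speed; a pose out of reach is approached as far as the arm can. A call with a gripper value outside its range is refused whole. OPENING is the opening, from 0 (shut) to 1 (fully open), set as the call begins (- or left out, the last holds). The fingers move at their own pace and stop on an object; FORCE is the grip in N (left out, the last holds). Time passes only in rows, so rows that do not move let the fingers close. It gives the time, the measured TCP pose, the force, the opening and the grip force at its end, in the units of the state.
- sense(): the state, without advancing time (a new reading comes with each control period).
- eyes.snapshot(name): name is "scene" or "top" or "wrist"; returns the picture (420x560x3 uint8, red, green, blue); there is no depth.
- eyes.camera_params(name): a dict with "fx", "fy", "cx", "cy" (pixels), "D" ([k1, k2, p1, p2, k3] as OpenCV has them; the pictures are not rectified), "rvec" (rotation vector, rad) and "tvec" (3), from world to camera coordinates, as OpenCV has them. Camera axes: x right, y down, z forward; pixel columns grow to the right and rows downward; lengths in m; the calibration is good to about 2 mm. A picture is of the moment at which its call begins: read the wrist's pose just before it. camera_params takes no time and is no camera call; for the wrist camera it gives the pose at the moment of the call.
- workorder.sign_off(): hands the job in; it is judged then, once.
The state is a dict: "t": time; "q": joint angles; "qd": joint speeds; "tau": joint torques, N m; "tcp_pos": TCP position; "tool_rot": TCP orientation; "force": force on the tool from outside, world axes, zero at the start; "ft_torque": the same for the moment, N m; "finger_gap": opening from 0.0 (shut) to 1.0 (fully open); "gripper_force": force on a finger pad.
Only numpy, scipy, OpenCV 4.12 (cv2) and the standard library are available. Lean on these libraries where they do the work, as an engineer would, in place of code of your own. Each camera call takes 0.05 s, during which the arm holds its last target. There are 200 camera calls.

## Working session

There is one attempt and no reset: what is moved stays moved. The work goes in short steps, Python scripts to look and compute and a shell command to move; the robot and the scene stay as the last step left them, time stands still between calls to the robot, and variables do not carry over. Pictures are saved under pics/ and viewed, at most 10 in all, crops included, and the job is handed in when it is done.

```bash
mkdir -p pics; ls
python3 - <<'E'
from station import sense, eyes
import cv2
for n in ("scene","top"):
    cv2.imwrite(f"pics/{n}0.png",cv2.resize(eyes.snapshot(n)[:,:,::-1],(800,600),interpolation=cv2.INTER_CUBIC))
    print(n,eyes.camera_params(n))
print(sense())
E
```

```text
pics
scene {'fx': 412.8320501734271, 'fy': 412.8320501734271, 'cx': 287.3036742831839, 'cy': 210.4842358318739, 'D': array([-0.0426529,  0.       ,  0.       ,  0.       ,  0.       ]), 'rvec': array([ 1.50015904,  1.84665632, -0.95625424]), 'tvec': array([ 0.09824262, -0.23775312,  1.62653166])}
top {'fx': 447.0992205563344, 'fy': 447.0992205563344, 'cx': 279.98755897853556, 'cy': 216.28648985714634, 'D': array([-0.10536672,  0.        ,  0.        ,  0.        ,  0.        ]), 'rvec': array([ 2.2199662 , -2.16430243,  0.05300225]), 'tvec': array([-0.00745135,  0.52409081,  1.42757799])}
{'t': 0.1, 'q': array([ 1.12649482e+00,  5.28385315e-01,  1.43377845e+00,  4.00349037e-05,
        1.18141500e+00, -1.78516929e-01]), 'qd': array([-0.00114098, -0.00214178, -0.00184124,  0.00023588, -0.00102437,
       -0.00172048]), 'tau': array([-4.20668044e-06, -4.43299985e+01, -1.78585374e+01, -1.91330923e-04,
        3.84925937e-03, -1.12081659e-05]), 'tcp_pos': array([0.16391892, 0.6025967 , 0.30302253]), 'tool_rot': array([ 1.32508963e-01,  9.91181309e-01, -9.39622306e-04, -3.21894340e-04]), 'force': array([-0.58892865,  0.72205789, -1.04105996]), 'ft_torque': array([-0.00516161, -0.02430478,  0.0067869 ]), 'gripper_force': 0.0, 'finger_gap': 1.0013073626111735}
```

View pics/top0.png

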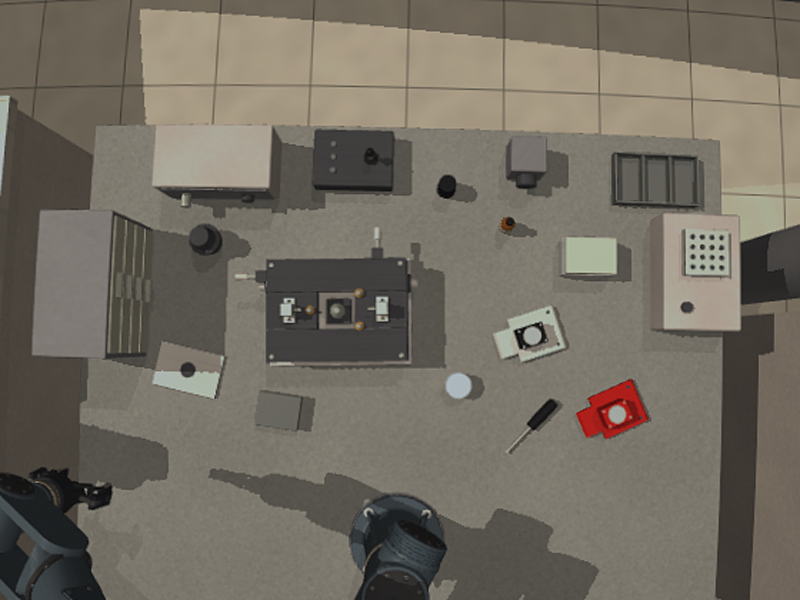

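View pics/scene0.png

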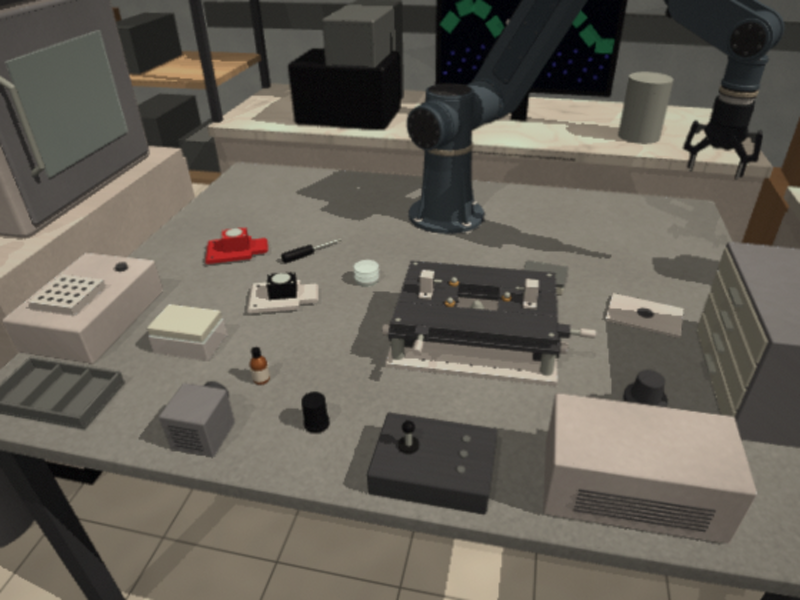

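The top view shows the black stage at (338,312), with its single ball at (310,310) to the left. There are three plate-like candidates:
- **(531,334):** an aluminium plate with a black chamber and a narrow end to the left. This fits the holder.
- **(614,410):** a red look-alike.
- **(188,370):** probably the blank insert, with nothing tall on it.

I'll confirm (531,334) in a crop and take coarse positions.

```bash
cat > h.py <<'E'
import numpy as np, cv2
from scipy.spatial.transform import Rotation as R
def ray(p,px):
    K=np.array([[p['fx'],0,p['cx']],[0,p['fy'],p['cy']],[0,0,1]])
    n=cv2.undistortPoints(np.array(px,float).reshape(-1,1,2),K,np.array(p['D']))[:,0]
    M=cv2.Rodrigues(np.array(p['rvec']))[0]
    return -M.T@np.array(p['tvec']), np.c_[n,np.ones(len(n))]@M
def onz(p,px,z):
    o,d=ray(p,px); return o+d*((z-o[2])/d[:,2])[:,None]
def tri(pa,a,pb,b):
    o1,d1=ray(pa,[a]);o2,d2=ray(pb,[b]); A=np.c_[d1[0],-d2[0]]
    s=np.linalg.lstsq(A,o2-o1,rcond=None)[0]; x=o1+s[0]*d1[0]; y=o2+s[1]*d2[0]
    return (x+y)/2,np.linalg.norm(x-y)
def blobs(mask,amin=20):
    n,l,s,c=cv2.connectedComponentsWithStats(mask.astype(np.uint8))
    return [(c[i].round(1),s[i]) for i in range(1,n) if s[i][4]>=amin]
E
python3 - <<'E'
from station import sense, eyes
import cv2,numpy as np
from h import *
im=eyes.snapshot("top");p=eyes.camera_params("top")
s=eyes.snapshot("scene")
a=cv2.resize(im[200:330,160:470],None,fx=2.5,fy=2.5,interpolation=3)
b=cv2.resize(s[160:270,160:430],(775,316),interpolation=3)[:270]
cv2.imwrite("pics/crop1.png",np.vstack([a,b])[:,:,::-1])
for n,px,z in [("holderchamber",(531,334),.059),("narrow",(503,343),.019),("stagecorners",(267,260),.1),("",(409,260),.1),("",(410,362),.1),("",(267,362),.1),("single",(310,310),.112),("b2",(359,293),.112),("b3",(359,326),.112),("dishstack",(459,386),.04),("driver",(545,408),.01)]:
    print(n,onz(p,[np.array(px)*.7],z).round(3))
E
```

```text
holderchamber [[ 0.474 -0.283  0.059]]
narrow [[ 0.453 -0.228  0.019]]
stagecorners [[0.617 0.293 0.1  ]]
 [[ 0.625 -0.011  0.1  ]]
 [[ 0.408 -0.019  0.1  ]]
 [[0.4   0.285 0.1  ]]
single [[0.512 0.195 0.112]]
b2 [[0.55  0.093 0.112]]
b3 [[0.481 0.091 0.112]]
dishstack [[ 0.356 -0.129  0.04 ]]
driver [[ 0.309 -0.328  0.01 ]]
```

View pics/crop1.png

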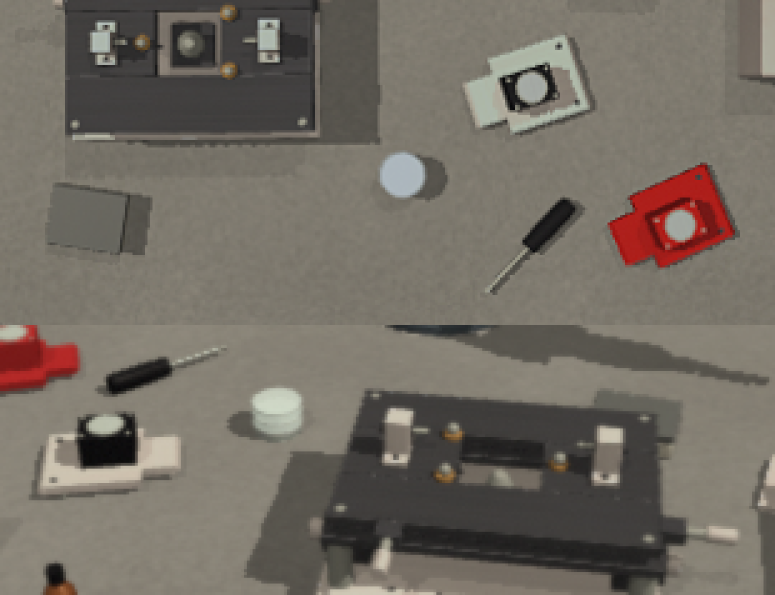

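The crop confirms that the holder is the pale plate with the black chamber at crop (531,88), narrow end to the left. The single ball, at crop (142,43), is on the stage's left. The red part is the decoy.

```bash
cat >> h.py <<'E'
def plan(s,pos,yaw):
    """remaining move in tool axes (cm) and wz (deg); yaw: direction of tool y wanted (mod 180), tool down. tilt too"""
    T=R.from_quat(s['tool_rot']); d=np.array(pos)-s['tcp_pos']
    y=T.as_matrix()[:,1]; cur=np.degrees(np.arctan2(y[1],y[0]))
    w=-((yaw-cur+90)%180-90)
    tilt=T.inv().apply(np.cross(T.as_matrix()[:,2],[0,0,-1]))
    print("tool y yaw",cur.round(2),"move cm",(T.inv().apply(d)*100).round(2),"wz",w.round(2),"tilt fix deg",np.degrees(tilt).round(2))
E
python3 - <<'E'
from station import sense, eyes
from h import *
s=sense();p=eyes.camera_params("wrist")
o,d=ray(p,[(280,210)]);T=R.from_quat(s['tool_rot'])
print("cam in tool",T.inv().apply(o-s['tcp_pos']),T.inv().apply(d),p)
print(T.as_matrix().round(3))
plan(s,[.45,.30,.30],20);plan(s,[.474,-.283,.30],20)
E
```

```text
cam in tool [ 0.07966847  0.00016244 -0.07011026] [[-0.30478418 -0.01010213  0.95244569]] {'fx': 333.8012863867289, 'fy': 333.8012863867289, 'cx': 283.5132731977358, 'cy': 212.04321747650627, 'D': array([-0.05290037,  0.        ,  0.        ,  0.        ,  0.        ]), 'rvec': array([-2.28657839, -1.74674705, -0.27706624]), 'tvec': array([-0.62460231, -0.03998074,  0.380268  ])}
[[-0.965  0.263 -0.001]
 [ 0.263  0.965 -0.001]
 [ 0.    -0.001 -1.   ]]
tool y yaw 74.77 move cm [-35.55 -21.7    0.35] wz 54.77 tilt fix deg [-0.08 -0.01  0.  ]
tool y yaw 74.77 move cm [-53.18 -77.32   0.42] wz 54.77 tilt fix deg [-0.08 -0.01  0.  ]
```

```bash
python3 -m inch '[{"dx":-4.4,"dy":-2.7},{"dx":-4.4,"dy":-2.7},{"dx":-4.4,"dy":-2.7},{"dx":-4.4,"dy":-2.7},{"dx":-4.4,"dy":-2.7},{"dx":-4.4,"dy":-2.7},{"dx":-4.4,"dy":-2.7},{"dx":-4.4,"dy":-2.7}]' 1
python3 -m inch '[{"dx":-1.8,"dy":-5.5},{"dx":-1.8,"dy":-5.5},{"dx":-1.8,"dy":-5.5},{"dx":-1.8,"dy":-5.5},{"dx":-1.8,"dy":-5.5},{"dx":-1.8,"dy":-5.5},{"dx":-1.8,"dy":-5.5},{"dx":-1.8,"dy":-5.5},{"dx":-1.8,"dy":-5.5},{"dx":-1.8,"dy":-5.5}]'
python3 -m inch '[{"wz":9},{"wz":9},{"wz":9},{"wz":9},{"wz":9},{"wz":9},{}]'
python3 - <<'E'
from station import sense, eyes
from h import *
s=sense();plan(s,[.474,-.283,.20],20);print(s['tcp_pos'],s['q'])
im=eyes.snapshot("wrist");cv2.imwrite("pics/w1.png",im[:,:,::-1])
E
```

```text
tool y yaw 74.77 move cm [-53.18 -77.31  10.42] wz 54.77 tilt fix deg [-0.08 -0.01  0.  ]
[0.16398505 0.60274893 0.30330355] [ 1.12651568e+00  5.28114880e-01  1.43341774e+00  5.81031891e-06
  1.18140034e+00 -1.78470071e-01]invalid input at $[0]: expected keys dx, dy, dz, wx, wy, wz
invalid input at $[0]: expected keys dx, dy, dz, wx, wy, wz
invalid input at $[0]: expected keys dx, dy, dz, wx, wy, wz
```

View pics/w1.png

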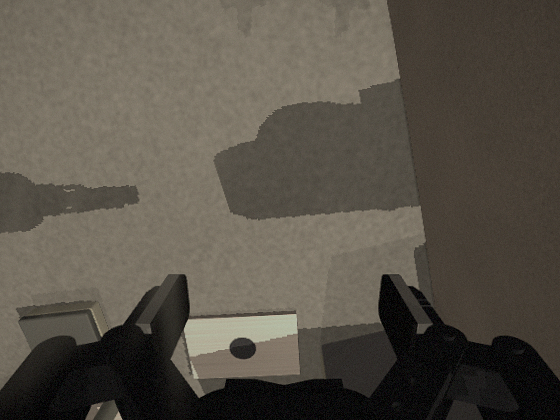

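The rows were refused because all six keys are needed, so the arm hasn't moved. The picture shows only the bench, with the insert at (243,348) and the fingers at the bottom. I'll send the moves again.

```bash
python3 -m inch '[{"dx":-4.4,"dy":-2.7,"dz":0,"wx":0,"wy":0,"wz":0},{"dx":-4.4,"dy":-2.7,"dz":0,"wx":0,"wy":0,"wz":0},{"dx":-4.4,"dy":-2.7,"dz":0,"wx":0,"wy":0,"wz":0},{"dx":-4.4,"dy":-2.7,"dz":0,"wx":0,"wy":0,"wz":0},{"dx":-4.4,"dy":-2.7,"dz":0,"wx":0,"wy":0,"wz":0},{"dx":-4.4,"dy":-2.7,"dz":0,"wx":0,"wy":0,"wz":0},{"dx":-4.4,"dy":-2.7,"dz":0,"wx":0,"wy":0,"wz":0},{"dx":-4.4,"dy":-2.7,"dz":0,"wx":0,"wy":0,"wz":0}]' 1 &&
python3 -m inch '[{"dx":-1.8,"dy":-5.5,"dz":0,"wx":0,"wy":0,"wz":0},{"dx":-1.8,"dy":-5.5,"dz":0,"wx":0,"wy":0,"wz":0},{"dx":-1.8,"dy":-5.5,"dz":0,"wx":0,"wy":0,"wz":0},{"dx":-1.8,"dy":-5.5,"dz":0,"wx":0,"wy":0,"wz":0},{"dx":-1.8,"dy":-5.5,"dz":0,"wx":0,"wy":0,"wz":0},{"dx":-1.8,"dy":-5.5,"dz":0,"wx":0,"wy":0,"wz":0},{"dx":-1.8,"dy":-5.5,"dz":0,"wx":0,"wy":0,"wz":0},{"dx":-1.8,"dy":-5.5,"dz":0,"wx":0,"wy":0,"wz":0},{"dx":-1.8,"dy":-5.5,"dz":0,"wx":0,"wy":0,"wz":0}]' &&
python3 -m inch '[{"dx":0,"dy":0,"dz":0,"wx":0,"wy":0,"wz":9},{"dx":0,"dy":0,"dz":0,"wx":0,"wy":0,"wz":9},{"dx":0,"dy":0,"dz":0,"wx":0,"wy":0,"wz":9},{"dx":0,"dy":0,"dz":0,"wx":0,"wy":0,"wz":9},{"dx":0,"dy":0,"dz":0,"wx":0,"wy":0,"wz":9},{"dx":0,"dy":0,"dz":0,"wx":0,"wy":0,"wz":9},{"dx":0,"dy":0,"dz":0,"wx":0,"wy":0,"wz":0}]'
python3 - <<'E'
from station import sense, eyes
from h import *
s=sense();plan(s,[.474,-.283,.20],20);print(s['tcp_pos'],s['q'])
im=eyes.snapshot("wrist");cv2.imwrite("pics/w2.png",im[:,:,::-1])
E
```

```text
t: 1.25
tcp_pos: [0.4481, 0.3008, 0.304]
tool_rot: [0.133, 0.991, 0.0, 0.0]
force: [0.4, 0.7, 0.4]
finger_gap: 0.996
gripper_force: 0.0
t: 2.38
tcp_pos: [0.4732, -0.22, 0.304]
tool_rot: [0.133, 0.991, -0.0, 0.0]
force: [1.7, -0.1, -1.2]
finger_gap: 1.002
gripper_force: 0.0
t: 3.25
tcp_pos: [0.4733, -0.218, 0.3039]
tool_rot: [0.567, 0.824, -0.0, -0.0]
force: [-0.1, -0.6, -0.2]
finger_gap: 0.999
gripper_force: 0.0
tool y yaw 20.88 move cm [-6.1  -2.25 10.39] wz 0.88 tilt fix deg [-0. -0. -0.]
[ 0.47327739 -0.2180079   0.30388809] [-6.46314065e-01  3.88280706e-01  1.69126817e+00 -3.74325256e-05
  1.06210851e+00 -1.01063695e+00]
```

View pics/w2.png

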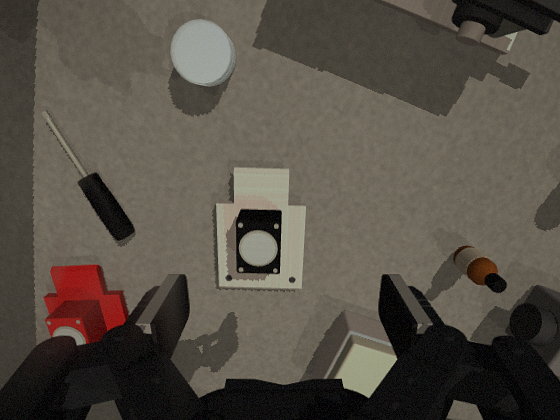

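The holder is in full view: plate (217-305, 168-289), narrow end up, dish disc at (258,248). Next I'll measure its corners.

Run:
```python
from station import sense, eyes
from h import *
s=sense();p=eyes.camera_params("wrist")
im=cv2.cvtColor(eyes.snapshot("wrist"),cv2.COLOR_RGB2GRAY)
roi=np.zeros_like(im);roi[160:298,205:320]=1
m=((im>135)&(roi>0)).astype(np.uint8)
m=cv2.morphologyEx(m,cv2.MORPH_OPEN,np.ones((3,3)))
c=max(cv2.findContours(m,cv2.RETR_EXTERNAL,cv2.CHAIN_APPROX_NONE)[0],key=cv2.contourArea)
a=cv2.approxPolyDP(c,4,True)[:,0];w=onz(p,a,.019)
for i,j in zip(a,w):print(i,j[:2].round(4))
# side edges of plate rows 212..282
L=[];Rr=[]
for y in range(214,282,2):
    x=np.where(m[y])[0];L.append((x[0]-.5,y));Rr.append((x[-1]+.5,y))
for e in(L,Rr):
    q=onz(p,e,.019)[:,:2];v=cv2.fitLine(q.astype(np.float32),cv2.DIST_HUBER,0,.001,.001).ravel()
    print("edge dir deg",np.degrees(np.arctan2(v[1],v[0])),v[2:])
d=((im<45)&(roi>0)).astype(np.uint8);c=max(cv2.findContours(d,cv2.RETR_EXTERNAL,cv2.CHAIN_APPROX_NONE)[0],key=cv2.contourArea)
a=cv2.approxPolyDP(c,2.5,True)[:,0]
for i,j in zip(a,onz(p,a,.059)):print("dark",i,j[:2].round(4))
b=[k for k in blobs((im>120)&(cv2.fillPoly(np.zeros_like(im),[c],1)>0),80)]
for k in b: print("disc",k,onz(p,[k[0]],.059).round(4))
```

```text
[234 168] [ 0.4188 -0.224 ]
[234 203] [ 0.4312 -0.2613]
[216 204] [ 0.4128 -0.2696]
[219 285] [ 0.4465 -0.3662]
[301 287] [ 0.5401 -0.3332]
[305 206] [ 0.5061 -0.2364]
[287 204] [ 0.4865 -0.2414]
[288 169] [ 0.4734 -0.2044]
edge dir deg -70.93178 [ 0.43128952 -0.32335436]
edge dir deg -70.9034 [ 0.5207885 -0.2773838]
dark [240 210] [ 0.4406 -0.2528]
dark [236 220] [ 0.4402 -0.2642]
dark [237 271] [ 0.4591 -0.3181]
dark [242 266] [ 0.4622 -0.3106]
dark [242 272] [ 0.4644 -0.3173]
dark [268 273] [ 0.4905 -0.3086]
dark [276 267] [ 0.4959 -0.2989]
dark [277 273] [ 0.4994 -0.3052]
dark [280 211] [ 0.478  -0.2396]
disc (array([257.7, 247.7]), array([ 239,  231,   38,   34, 1021], dtype=int32)) [[ 0.4706 -0.2849  0.059 ]]
```

Width measures 99.6 mm, which checks. Holder centre is (0.470, -0.283), yaw 19.1°.

Run:
```python
from station import sense
from h import *
plan(sense(),[.4702,-.2833,.097],19.1)
```

```text
tool y yaw 20.91 move cm [-5.99 -2.62 20.69] wz 1.81 tilt fix deg [-0. -0. -0.]
```

```bash
python3 -m inch '[{"dx":-3,"dy":-1.3,"dz":2,"wx":0,"wy":0,"wz":0},{"dx":-3,"dy":-1.3,"dz":2,"wx":0,"wy":0,"wz":0},{"dx":0,"dy":0,"dz":4,"wx":0,"wy":0,"wz":1.8},{"dx":0,"dy":0,"dz":4,"wx":0,"wy":0,"wz":0},{"dx":0,"dy":0,"dz":0,"wx":0,"wy":0,"wz":0}]' 1
python3 - <<'E'
from station import sense
from h import *
plan(sense(),[.4702,-.2833,.097],19.1)
E
```

```text
t: 3.98
tcp_pos: [0.4688, -0.2822, 0.1813]
tool_rot: [0.58, 0.814, 0.0, -0.004]
force: [-0.2, -0.3, 0.2]
finger_gap: 1.002
gripper_force: 0.0
tool y yaw 19.04 move cm [-0.21  0.13  8.43] wz -0.06 tilt fix deg [-0.2  -0.37  0.  ]
```

```bash
python3 -m inch '[{"dx":-0.1,"dy":0.1,"dz":3,"wx":0,"wy":0,"wz":0},{"dx":0,"dy":0,"dz":3,"wx":0,"wy":0,"wz":0},{"dx":0,"dy":0,"dz":1.5,"wx":0,"wy":0,"wz":0},{"dx":0,"dy":0,"dz":0.8,"wx":0,"wy":0,"wz":0},{"dx":0,"dy":0,"dz":0,"wx":0,"wy":0,"wz":0},{"dx":0,"dy":0,"dz":0,"wx":0,"wy":0,"wz":0}]' 1
python3 - <<'E'
from station import sense
from h import *
plan(sense(),[.4702,-.2833,.097],19.1)
E
```

```text
t: 4.72
tcp_pos: [0.472, -0.2843, 0.1018]
tool_rot: [0.581, 0.814, -0.0, 0.001]
force: [-0.3, -0.3, 0.1]
finger_gap: 1.002
gripper_force: 0.0
tool y yaw 18.98 move cm [ 0.15 -0.14  0.48] wz -0.12 tilt fix deg [ 0.05  0.09 -0.  ]
```

```bash
python3 -m inch '[{"dx":0.15,"dy":-0.15,"dz":0.4,"wx":0,"wy":0,"wz":0},{"dx":0,"dy":0,"dz":0,"wx":0,"wy":0,"wz":0}]' 1 && python3 -m inch '[{"dx":0,"dy":0,"dz":0,"wx":0,"wy":0,"wz":0},{"dx":0,"dy":0,"dz":0,"wx":0,"wy":0,"wz":0},{"dx":0,"dy":0,"dz":0,"wx":0,"wy":0,"wz":0},{"dx":0,"dy":0,"dz":0,"wx":0,"wy":0,"wz":0},{"dx":0,"dy":0,"dz":0,"wx":0,"wy":0,"wz":0},{"dx":0,"dy":0,"dz":0,"wx":0,"wy":0,"wz":0}]' 0 60
python3 - <<'E'
from station import sense
from h import *
s=sense();plan(s,[.4702,-.2833,.097],19.1);print(s['tcp_pos'],s['force'],s['ft_torque'])
E
```

```text
t: 4.97
tcp_pos: [0.4694, -0.2828, 0.097]
tool_rot: [0.581, 0.814, 0.0, -0.0]
force: [0.2, -0.2, -0.0]
finger_gap: 1.004
gripper_force: 0.0
t: 5.72
tcp_pos: [0.4698, -0.2831, 0.0972]
tool_rot: [0.581, 0.814, -0.0, 0.0]
force: [0.8, 0.2, 4.3]
finger_gap: 0.53
gripper_force: 62.3
tool y yaw 18.97 move cm [-0.03  0.03  0.02] wz -0.13 tilt fix deg [ 0.02  0.03 -0.  ]
[ 0.46982697 -0.28309959  0.09717443] [0.8403201  0.18804137 4.30017953] [ 0.09817562 -0.02128035 -0.0234606 ]
```

Holder gripped, gap about 45 mm. Lift.

```bash
python3 -m inch '[{"dx":0,"dy":0,"dz":-1,"wx":0,"wy":0,"wz":0},{"dx":0,"dy":0,"dz":-3,"wx":0,"wy":0,"wz":0},{"dx":0,"dy":0,"dz":-5,"wx":0,"wy":0,"wz":0},{"dx":0,"dy":0,"dz":-5,"wx":0,"wy":0,"wz":0},{"dx":0,"dy":0,"dz":-5,"wx":0,"wy":0,"wz":0},{"dx":0,"dy":0,"dz":-5,"wx":0,"wy":0,"wz":8.7},{"dx":0,"dy":0,"dz":-3,"wx":0,"wy":0,"wz":8.7},{"dx":0,"dy":0,"dz":0,"wx":0,"wy":0,"wz":0},{"dx":0,"dy":0,"dz":0,"wx":0,"wy":0,"wz":0}]'
python3 - <<'E'
from station import sense
from h import *
s=sense();plan(s,[.515,-.03,.37],1.5);print(s['tcp_pos'],s['force'],s['ft_torque'])
E
```

```text
t: 6.85
tcp_pos: [0.4686, -0.2821, 0.365]
tool_rot: [0.697, 0.717, -0.0, -0.002]
force: [0.3, 0.1, -3.6]
finger_gap: 0.528
gripper_force: 62.4
tool y yaw 1.69 move cm [25.07  5.38 -0.44] wz 0.19 tilt fix deg [-0.18 -0.17 -0.  ]
[ 0.46860723 -0.28213492  0.36500737] [ 0.26580177  0.12014084 -3.63571745] [0.06296361 0.00207201 0.0525352 ]
```

```bash
python3 -m inch '[{"dx":4,"dy":0.9,"dz":0,"wx":0,"wy":0,"wz":0},{"dx":5,"dy":0.9,"dz":0,"wx":0,"wy":0,"wz":0},{"dx":5,"dy":0.9,"dz":0,"wx":0,"wy":0,"wz":0},{"dx":5,"dy":0.9,"dz":0,"wx":0,"wy":0,"wz":0},{"dx":4,"dy":0.9,"dz":0,"wx":0,"wy":0,"wz":0},{"dx":2,"dy":0.9,"dz":0,"wx":0,"wy":0,"wz":0},{"dx":0,"dy":0,"dz":0,"wx":0,"wy":0,"wz":0},{"dx":0,"dy":0,"dz":0,"wx":0,"wy":0,"wz":0},{"dx":0,"dy":0,"dz":0,"wx":0,"wy":0,"wz":0}]'
python3 - <<'E'
from station import sense,eyes
import pickle,cv2
s=sense();p=eyes.camera_params("wrist");im=eyes.snapshot("wrist")
pickle.dump((s,p,im),open("vA.pkl","wb"))
E
python3 -m inch '[{"dx":3,"dy":0,"dz":0,"wx":0,"wy":0,"wz":0},{"dx":4,"dy":0,"dz":0,"wx":0,"wy":0,"wz":0},{"dx":3,"dy":0,"dz":0,"wx":0,"wy":0,"wz":0},{"dx":0,"dy":0,"dz":0,"wx":0,"wy":0,"wz":0},{"dx":0,"dy":0,"dz":0,"wx":0,"wy":0,"wz":0},{"dx":0,"dy":0,"dz":0,"wx":0,"wy":0,"wz":0}]'
python3 - <<'E'
from station import sense,eyes
import pickle,cv2,numpy as np
s=sense();p=eyes.camera_params("wrist");im=eyes.snapshot("wrist")
pickle.dump((s,p,im),open("vB.pkl","wb"))
a=pickle.load(open("vA.pkl","rb"))[2]
cv2.imwrite("pics/AB.png",cv2.resize(np.hstack([a,im])[:,:,::-1],(800,300),interpolation=cv2.INTER_AREA))
E
```

```text
t: 7.98
tcp_pos: [0.5164, -0.0325, 0.3662]
tool_rot: [0.698, 0.716, -0.001, -0.001]
force: [-0.0, -0.5, -3.0]
finger_gap: 0.53
gripper_force: 62.4
t: 8.78
tcp_pos: [0.5142, 0.0673, 0.3669]
tool_rot: [0.698, 0.716, -0.0, 0.0]
force: [-1.0, -0.3, -2.6]
finger_gap: 0.531
gripper_force: 62.4
```

View pics/AB.png

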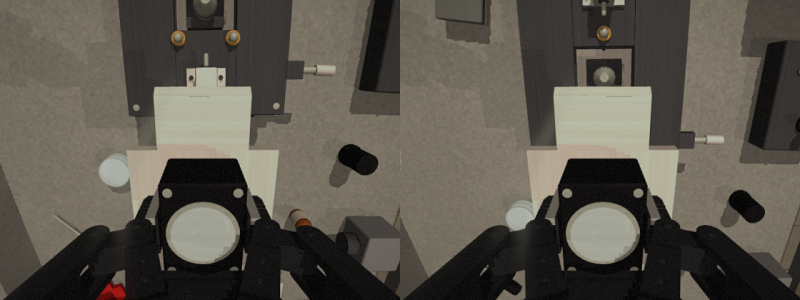

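View A shows the two rear balls at about (178,38) and (233,38). View B shows the single ball at about (604,33). The holder sits square in the hand, disc at (203,233).

Run:
```python
import pickle
from station import eyes
from h import *
def gold(im,x0,x1,y0,y1):
    h=cv2.cvtColor(im,cv2.COLOR_RGB2HSV);m=(h[...,0]>6)&(h[...,0]<28)&(h[...,1]>90)&(h[...,2]>50)
    k=np.zeros(m.shape,bool);k[y0:y1,x0:x1]=1
    out=[]
    for c in cv2.findContours((m&k).astype(np.uint8),cv2.RETR_EXTERNAL,cv2.CHAIN_APPROX_NONE)[0]:
        if cv2.contourArea(cv2.convexHull(c))>15: out.append((cv2.minEnclosingCircle(c)))
    return out
A=pickle.load(open("vA.pkl","rb"));B=pickle.load(open("vB.pkl","rb"))
top=eyes.snapshot("top");pt=eyes.camera_params("top")
ga=gold(A[2],220,360,30,80);gb=gold(B[2],250,320,20,80);gt=gold(top,205,265,195,235)
print(ga,gb,gt)
for z in (.099,.104,.109,.114,.119):
    a=onz(A[1],[g[0] for g in ga],z)[:,:2];b=onz(B[1],[g[0] for g in gb],z)[:,:2]
    print(z,a.round(4).tolist(),b.round(4).tolist(),"sp",np.linalg.norm(a[0]-a[-1]).round(4),"len",np.linalg.norm(a.mean(0)-b[0]).round(4))
for (s,p,im) in (A,B):
    g=cv2.cvtColor(im,cv2.COLOR_RGB2GRAY);T=R.from_quat(s['tool_rot'])
    for c,st in blobs((g>110)&(np.indices(g.shape)[0]>270)&(np.indices(g.shape)[0]<380)&(abs(np.indices(g.shape)[1]-284)<56),1500):
        print("disc",c,st,T.inv().apply(onz(p,[c],s['tcp_pos'][2]-.037)-s['tcp_pos']))
    m=(g>135);m[:100]=0
    e=[];
    for y in range(140,190,5):
        x=np.where(m[y,190:380])[0]+190;e.append(((x[0]+x[-1])/2,y))
    q=T.inv().apply(onz(p,e,s['tcp_pos'][2]-.077)-s['tcp_pos']);print("narrow mid",q[[0,-1]].round(4))
    col=np.where(m[100:200,284])[0][0]+100;print("narrow end",T.inv().apply(onz(p,[(284,col)],s['tcp_pos'][2]-.077)-s['tcp_pos']),s['tcp_pos'])
```

```text
[((248.82203674316406, 53.313560485839844), 10.98365306854248), ((326.0, 52.33333206176758), 11.080612182617188)] [((284.5, 46.5), 11.068072319030762)] []
0.099 [[0.4805, 0.0919], [0.5522, 0.0946]] [[0.5119, 0.1982]] sp 0.0718 len 0.1051
0.104 [[0.481, 0.0912], [0.5516, 0.0939]] [[0.5119, 0.1975]] sp 0.0707 len 0.105
0.109 [[0.4815, 0.0906], [0.5511, 0.0932]] [[0.5119, 0.1967]] sp 0.0697 len 0.1049
0.114 [[0.482, 0.0899], [0.5505, 0.0925]] [[0.5119, 0.196]] sp 0.0686 len 0.1048
0.119 [[0.4825, 0.0892], [0.55, 0.0918]] [[0.5119, 0.1952]] sp 0.0675 len 0.1048
disc [282.4 325.2] [ 232  283  104   87 6751] [[-0.00056032 -0.00030156  0.03700042]]
narrow mid [[ 0.0648 -0.0001  0.077 ]
 [ 0.0447  0.0001  0.077 ]]
narrow end [[0.08139666 0.00035353 0.0770191 ]] [ 0.51637701 -0.03245356  0.36616271]
disc [282.4 325.2] [ 232  283  104   87 6763] [[-0.00053386 -0.00033178  0.03700016]]
narrow mid [[ 0.0648 -0.0001  0.077 ]
 [ 0.0448  0.0001  0.077 ]]
narrow end [[0.08061341 0.00032001 0.07696959]] [0.51423502 0.06725188 0.36692533]
```

Run:
```python
import pickle
from h import *
for f in "AB":
    s,p,im=pickle.load(open(f"v{f}.pkl","rb"));g=cv2.cvtColor(im,cv2.COLOR_RGB2GRAY).astype(float);T=R.from_quat(s['tool_rot'])
    for c in (232,335):
        v=g[108:150,c-2:c+3].mean(1);print(f,c,v.round().astype(int)[:26])
    for c in (192,200,360,370):
        v=g[195:225,c-2:c+3].mean(1);r=195.5+np.argmax(abs(np.diff(v)));print(c,r,abs(np.diff(v)).max(),T.inv().apply(onz(p,[(c,r)],s['tcp_pos'][2]-.0782)-s['tcp_pos']).round(4))
s,p,im=pickle.load(open("vB.pkl","rb"))
for r in(115,118,121,124,127,130,133):print(r,T.inv().apply(onz(p,[(235,r)],s['tcp_pos'][2]-.0782)-s['tcp_pos']).round(4))
```

```text
A 232 [ 58  58  59  60  60  60  62  60  61  62  63  60  56 114 176 171 170 170
 170 172 174 173 171 167 168 169]
A 335 [ 55  57  56  56  58  58  59  57  57  58  56  56  50 148 178 175 173 175
 174 177 177 176 172 171 174 172]
192 210.5 23.399999999999977 [[ 0.0322 -0.0428  0.0783]]
200 210.5 24.19999999999999 [[ 0.0322 -0.039   0.0783]]
360 209.5 30.39999999999999 [[0.0327 0.0359 0.0781]]
370 209.5 34.599999999999994 [[0.0327 0.0406 0.0781]]
B 232 [ 59  59  61  59  61  59  60  62  61  61  63  64  58 116 179 175 173 175
 173 174 177 175 173 171 170 170]
B 335 [ 56  59  58  59  56  58  59  60  58  59  57  58  51 151 182 178 177 178
 179 179 180 178 177 175 175 176]
192 210.5 23.80000000000001 [[ 0.0323 -0.0428  0.0782]]
200 203.5 24.200000000000003 [[ 0.0357 -0.0387  0.0782]]
360 209.5 33.2 [[0.0328 0.0359 0.0782]]
370 209.5 35.79999999999998 [[0.0328 0.0406 0.0782]]
115 [[ 0.0753 -0.0207  0.0782]]
118 [[ 0.0741 -0.0208  0.0782]]
121 [[ 0.0728 -0.0208  0.0782]]
124 [[ 0.0716 -0.0209  0.0782]]
127 [[ 0.0703 -0.0209  0.0782]]
130 [[ 0.069  -0.021   0.0782]]
133 [[ 0.0677 -0.021   0.0782]]
```

The holder centre is 2 mm behind the TCP along tool x. The stage centre is (0.5142, 0.1421), yaw 2.25°. Ball spacing checks at 70 and 105 mm.

Run:
```python
from station import sense
from h import *
plan(sense(),[.5141,.1441,.235],2.25)
```

```text
tool y yaw 1.49 move cm [ 7.67  0.19 13.19] wz -0.76 tilt fix deg [-0.    0.01 -0.  ]
```

```bash
python3 -m inch '[{"dx":2.5,"dy":0.2,"dz":1,"wx":0,"wy":0,"wz":0},{"dx":3.5,"dy":0,"dz":2,"wx":0,"wy":0,"wz":-0.75},{"dx":1.7,"dy":0,"dz":3,"wx":0,"wy":0,"wz":0},{"dx":0,"dy":0,"dz":3,"wx":0,"wy":0,"wz":0},{"dx":0,"dy":0,"dz":2.2,"wx":0,"wy":0,"wz":0},{"dx":0,"dy":0,"dz":1,"wx":0,"wy":0,"wz":0},{"dx":0,"dy":0,"dz":0,"wx":0,"wy":0,"wz":0},{"dx":0,"dy":0,"dz":0,"wx":0,"wy":0,"wz":0},{"dx":0,"dy":0,"dz":0,"wx":0,"wy":0,"wz":0},{"dx":0,"dy":0,"dz":0,"wx":0,"wy":0,"wz":0}]'
python3 - <<'E'
from station import sense,eyes
from h import *
s=sense();plan(s,[.5141,.1441,.235],2.25);print(s['tcp_pos'],s['force'],s['ft_torque'])
w=eyes.snapshot("wrist")
cv2.imwrite("pics/C.png",w[:,:,::-1])
E
```

```text
t: 10.12
tcp_pos: [0.514, 0.1453, 0.2456]
tool_rot: [0.693, 0.721, 0.001, 0.0]
force: [-0.4, 0.3, -2.8]
finger_gap: 0.532
gripper_force: 62.3
tool y yaw 2.32 move cm [-0.13  0.01  1.06] wz 0.07 tilt fix deg [ 0.08 -0.    0.  ]
[0.51396707 0.14534907 0.24558154] [-0.37146366  0.27419284 -2.77134106] [-0.02042034 -0.00015227 -0.0389577 ]
```

View pics/C.png

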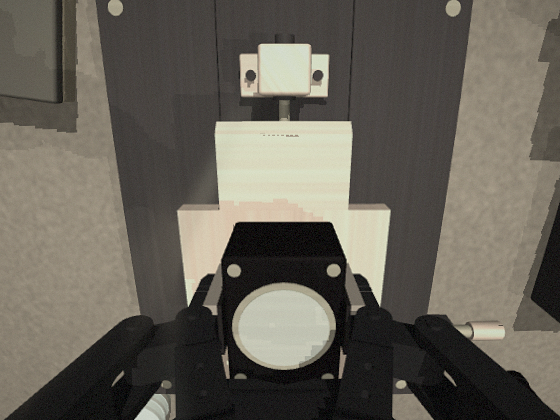

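The plunger block is centred at column 285 and the holder's narrow end at 284, so they line up. Now I'll descend by feel; the free load reads about -2.8 N.

```bash
python3 -m inch '[{"dx":-0.1,"dy":0,"dz":0.5,"wx":0,"wy":0,"wz":0},{"dx":0,"dy":0,"dz":0.5,"wx":0,"wy":0,"wz":0},{"dx":0,"dy":0,"dz":0.5,"wx":0,"wy":0,"wz":0},{"dx":0,"dy":0,"dz":0.2,"wx":0,"wy":0,"wz":0},{"dx":0,"dy":0,"dz":0,"wx":0,"wy":0,"wz":0},{"dx":0,"dy":0,"dz":0,"wx":0,"wy":0,"wz":0}]'
python3 -m inch '[{"dx":0,"dy":0,"dz":0.1,"wx":0,"wy":0,"wz":0},{"dx":0,"dy":0,"dz":0.1,"wx":0,"wy":0,"wz":0},{"dx":0,"dy":0,"dz":0,"wx":0,"wy":0,"wz":0}]'
python3 - <<'E'
from station import sense
from h import *
s=sense();plan(s,[.5141,.1441,.220],2.25);print(s['tcp_pos'],s['force'],s['ft_torque'])
E
```

```text
t: 10.92
tcp_pos: [0.5139, 0.1444, 0.228]
tool_rot: [0.693, 0.721, 0.0, 0.0]
force: [-0.3, 0.2, -3.2]
finger_gap: 0.531
gripper_force: 62.3
t: 11.3
tcp_pos: [0.5137, 0.1443, 0.2259]
tool_rot: [0.693, 0.721, -0.0, -0.0]
force: [-0.7, -0.7, -2.7]
finger_gap: 0.532
gripper_force: 62.3
tool y yaw 2.32 move cm [-0.02  0.04  0.59] wz 0.07 tilt fix deg [-0.01  0.    0.  ]
[0.51370656 0.14433143 0.22585426] [-0.7449574  -0.65275172 -2.65559566] [0.03550116 0.02300086 0.0154132 ]
```

```bash
for i in 1; do :; done; python3 -m inch '[{"dx":0,"dy":0,"dz":0.1,"wx":0,"wy":0,"wz":0},{"dx":0,"dy":0,"dz":0.1,"wx":0,"wy":0,"wz":0},{"dx":0,"dy":0,"dz":0,"wx":0,"wy":0,"wz":0}]'
python3 -m inch '[{"dx":0,"dy":0,"dz":0.1,"wx":0,"wy":0,"wz":0},{"dx":0,"dy":0,"dz":0.1,"wx":0,"wy":0,"wz":0},{"dx":0,"dy":0,"dz":0,"wx":0,"wy":0,"wz":0}]'
```

```text
t: 11.68
tcp_pos: [0.5137, 0.1443, 0.2238]
tool_rot: [0.693, 0.721, -0.0, -0.0]
force: [0.3, -0.8, -3.5]
finger_gap: 0.531
gripper_force: 62.3
t: 12.05
tcp_pos: [0.5137, 0.1443, 0.2218]
tool_rot: [0.693, 0.721, -0.0, -0.0]
force: [-0.5, 0.8, -2.8]
finger_gap: 0.524
gripper_force: 62.3
```

```bash
python3 -m inch '[{"dx":0,"dy":0,"dz":0.1,"wx":0,"wy":0,"wz":0},{"dx":0,"dy":0,"dz":0.1,"wx":0,"wy":0,"wz":0},{"dx":0,"dy":0,"dz":0,"wx":0,"wy":0,"wz":0}]'
python3 -m inch '[{"dx":0,"dy":0,"dz":0.1,"wx":0,"wy":0,"wz":0},{"dx":0,"dy":0,"dz":0.1,"wx":0,"wy":0,"wz":0},{"dx":0,"dy":0,"dz":0,"wx":0,"wy":0,"wz":0}]'
```

```text
t: 12.42
tcp_pos: [0.5137, 0.1443, 0.2198]
tool_rot: [0.693, 0.721, -0.0, -0.0]
force: [0.4, 0.4, -3.4]
finger_gap: 0.525
gripper_force: 62.3
t: 12.8
tcp_pos: [0.5137, 0.1443, 0.2178]
tool_rot: [0.693, 0.721, -0.0, -0.0]
force: [0.7, 0.4, -3.6]
finger_gap: 0.529
gripper_force: 62.3
```

```bash
python3 -m inch '[{"dx":0,"dy":0,"dz":0.1,"wx":0,"wy":0,"wz":0},{"dx":0,"dy":0,"dz":0.1,"wx":0,"wy":0,"wz":0},{"dx":0,"dy":0,"dz":0,"wx":0,"wy":0,"wz":0}]'
python3 -m inch '[{"dx":0,"dy":0,"dz":0.1,"wx":0,"wy":0,"wz":0},{"dx":0,"dy":0,"dz":0.1,"wx":0,"wy":0,"wz":0},{"dx":0,"dy":0,"dz":0,"wx":0,"wy":0,"wz":0}]'
```

```text
t: 13.18
tcp_pos: [0.5139, 0.1445, 0.2163]
tool_rot: [0.693, 0.721, 0.0, 0.0]
force: [-0.6, 0.7, 0.3]
finger_gap: 0.533
gripper_force: 62.8
t: 13.55
tcp_pos: [0.5146, 0.1444, 0.2149]
tool_rot: [0.693, 0.721, 0.001, 0.001]
force: [0.5, 0.1, 5.3]
finger_gap: 0.528
gripper_force: 63.4
```

Nose contact at TCP z of about 0.2168, so home should be near 0.209. The side forces are balanced, so I'll continue.

```bash
python3 -m inch '[{"dx":0,"dy":0,"dz":0.1,"wx":0,"wy":0,"wz":0},{"dx":0,"dy":0,"dz":0,"wx":0,"wy":0,"wz":0}]'
python3 -m inch '[{"dx":0,"dy":0,"dz":0.1,"wx":0,"wy":0,"wz":0},{"dx":0,"dy":0,"dz":0,"wx":0,"wy":0,"wz":0}]'
python3 -c "
from station import sense
s=sense();print(s['force'],s['ft_torque'],s['tcp_pos'])"
```

```text
t: 13.8
tcp_pos: [0.5149, 0.1444, 0.2141]
tool_rot: [0.693, 0.721, 0.001, 0.001]
force: [0.6, 0.5, 6.6]
finger_gap: 0.53
gripper_force: 63.6
t: 14.05
tcp_pos: [0.5151, 0.1444, 0.2134]
tool_rot: [0.693, 0.721, 0.002, 0.002]
force: [-0.5, 0.3, 7.5]
finger_gap: 0.531
gripper_force: 63.8
[-0.54844933  0.25407568  7.48209785] [0.00256746 0.06581047 0.01540987] [0.51511769 0.144375   0.21342126]
```

```bash
python3 -m inch '[{"dx":0,"dy":0,"dz":0.1,"wx":0,"wy":0,"wz":0},{"dx":0,"dy":0,"dz":0,"wx":0,"wy":0,"wz":0}]'
python3 -m inch '[{"dx":0,"dy":0,"dz":0.1,"wx":0,"wy":0,"wz":0},{"dx":0,"dy":0,"dz":0,"wx":0,"wy":0,"wz":0}]'
python3 -c "
from station import sense
from h import *
s=sense();print(s['force'],s['ft_torque'],s['tcp_pos']);plan(s,[.5137,.1443,.209],2.25)"
```

```text
t: 14.3
tcp_pos: [0.5149, 0.1443, 0.2116]
tool_rot: [0.693, 0.721, 0.001, 0.001]
force: [1.2, 1.1, 6.8]
finger_gap: 0.533
gripper_force: 63.7
t: 14.55
tcp_pos: [0.5145, 0.1443, 0.209]
tool_rot: [0.693, 0.721, 0.001, 0.001]
force: [4.7, 1.2, -9.5]
finger_gap: 0.528
gripper_force: 62.5
[ 4.67407956  1.2007334  -9.49136671] [ 0.2348303  -0.89580685  0.05658533] [0.5145397  0.14433549 0.20901073]
tool y yaw 2.3 move cm [-0.   -0.08  0.  ] wz 0.05 tilt fix deg [ 0.09 -0.01 -0.  ]
```

```bash
python3 -m inch '[{"dx":0,"dy":0.05,"dz":0.05,"wx":0,"wy":0,"wz":0},{"dx":0,"dy":0,"dz":0,"wx":0,"wy":0,"wz":0}]'
python3 -m inch '[{"dx":0,"dy":0,"dz":0.05,"wx":0,"wy":0,"wz":0},{"dx":0,"dy":0,"dz":0,"wx":0,"wy":0,"wz":0}]'
python3 -c "
from station import sense
from h import *
s=sense();print(s['force'],s['ft_torque'],s['tcp_pos']);plan(s,[.5137,.1443,.209],2.25)"
```

```text
t: 14.8
tcp_pos: [0.514, 0.1444, 0.2084]
tool_rot: [0.693, 0.721, -0.0, -0.001]
force: [4.5, 0.9, -10.5]
finger_gap: 0.531
gripper_force: 62.7
t: 15.05
tcp_pos: [0.5139, 0.1444, 0.2084]
tool_rot: [0.693, 0.721, -0.0, -0.0]
force: [3.8, 1.3, -10.8]
finger_gap: 0.528
gripper_force: 62.7
[  3.82628216   1.33175217 -10.76986035] [ 0.32076493 -0.75299027 -0.14827983] [0.5139163  0.14441344 0.2084477 ]
tool y yaw 2.3 move cm [-0.01 -0.02 -0.06] wz 0.05 tilt fix deg [-0.06 -0.01 -0.  ]
```

```bash
python3 -m inch '[{"dx":0,"dy":0.03,"dz":0.05,"wx":0,"wy":0,"wz":0},{"dx":0,"dy":0,"dz":0,"wx":0,"wy":0,"wz":0}]'
python3 -m inch '[{"dx":0,"dy":0.03,"dz":0.05,"wx":0,"wy":0,"wz":0},{"dx":0,"dy":0,"dz":0,"wx":0,"wy":0,"wz":0}]'
python3 -c "
from station import sense
from h import *
s=sense();print(s['force'],s['ft_torque'],s['tcp_pos']);plan(s,[.5137,.1443,.209],2.25)"
```

```text
t: 15.3
tcp_pos: [0.514, 0.1444, 0.2084]
tool_rot: [0.693, 0.721, -0.0, -0.0]
force: [1.9, 1.2, -8.0]
finger_gap: 0.531
gripper_force: 63.0
t: 15.55
tcp_pos: [0.5142, 0.1445, 0.2082]
tool_rot: [0.693, 0.721, -0.001, -0.001]
force: [-1.1, 1.1, -2.3]
finger_gap: 0.531
gripper_force: 63.6
[-1.12984644  1.06240857 -2.30664615] [ 0.30588262  0.03738297 -0.17514466] [0.51417381 0.14445387 0.20820989]
tool y yaw 2.32 move cm [-0.01 -0.05 -0.08] wz 0.07 tilt fix deg [-0.09 -0.    0.  ]
```

It's now stuck at 0.2082, about 8.6 mm below first contact, with the force turning upward. That means it has seated. One gentle press to confirm, then release.

```bash
python3 -m inch '[{"dx":0,"dy":0,"dz":0.05,"wx":0,"wy":0,"wz":0},{"dx":0,"dy":0,"dz":0.05,"wx":0,"wy":0,"wz":0},{"dx":0,"dy":0,"dz":0,"wx":0,"wy":0,"wz":0}]'
python3 -c "
from station import sense
from h import *
s=sense();print(s['force'],s['ft_torque'],s['tcp_pos']);plan(s,[.5137,.1443,.209],2.25)"
```

```text
t: 15.92
tcp_pos: [0.5143, 0.1445, 0.2079]
tool_rot: [0.693, 0.721, -0.0, -0.0]
force: [-2.9, 2.2, 6.1]
finger_gap: 0.529
gripper_force: 64.7
[-2.93795173  2.23466133  6.06732853] [ 0.11325334  0.50657166 -0.37886486] [0.51431974 0.14452768 0.20794334]
tool y yaw 2.29 move cm [-0.02 -0.06 -0.11] wz 0.04 tilt fix deg [-0.05 -0.01  0.  ]
```

```bash
python3 -m inch '[{"dx":0,"dy":0,"dz":-0.1,"wx":0,"wy":0,"wz":0},{"dx":0,"dy":0,"dz":0,"wx":0,"wy":0,"wz":0}]'
python3 -m inch '[{"dx":0,"dy":0,"dz":0,"wx":0,"wy":0,"wz":0},{"dx":0,"dy":0,"dz":0,"wx":0,"wy":0,"wz":0},{"dx":0,"dy":0,"dz":0,"wx":0,"wy":0,"wz":0},{"dx":0,"dy":0,"dz":0,"wx":0,"wy":0,"wz":0},{"dx":0,"dy":0,"dz":0,"wx":0,"wy":0,"wz":0}]' 1
python3 -m inch '[{"dx":0,"dy":0,"dz":-1,"wx":0,"wy":0,"wz":0},{"dx":0,"dy":0,"dz":-3,"wx":0,"wy":0,"wz":0},{"dx":0,"dy":0,"dz":-4,"wx":0,"wy":0,"wz":0},{"dx":0,"dy":0,"dz":-4,"wx":0,"wy":0,"wz":0},{"dx":-3,"dy":0,"dz":-3,"wx":0,"wy":0,"wz":0},{"dx":-4,"dy":0,"dz":0,"wx":0,"wy":0,"wz":0},{"dx":-3,"dy":0,"dz":0,"wx":0,"wy":0,"wz":0},{"dx":0,"dy":0,"dz":0,"wx":0,"wy":0,"wz":0},{"dx":0,"dy":0,"dz":0,"wx":0,"wy":0,"wz":0}]'
python3 - <<'E'
from station import eyes
import cv2,numpy as np
w=eyes.snapshot("wrist");s=eyes.snapshot("scene")
b=cv2.resize(s[165:275,260:440],(655,400),interpolation=3)
a=cv2.resize(w,(533,400))
cv2.imwrite("pics/D.png",cv2.resize(np.hstack([a,b]),(800,270))[:,:,::-1])
E
```

```text
t: 16.18
tcp_pos: [0.5144, 0.1445, 0.208]
tool_rot: [0.693, 0.721, -0.0, -0.0]
force: [-2.1, 2.3, 2.6]
finger_gap: 0.534
gripper_force: 63.9
t: 16.8
tcp_pos: [0.5149, 0.1444, 0.2079]
tool_rot: [0.693, 0.721, 0.0, 0.0]
force: [-0.4, 0.0, 0.4]
finger_gap: 0.998
gripper_force: 0.0
t: 17.92
tcp_pos: [0.5187, 0.0449, 0.3582]
tool_rot: [0.693, 0.721, 0.0, -0.0]
force: [0.3, 0.7, 0.7]
finger_gap: 1.0
gripper_force: 0.0
```

View pics/D.png

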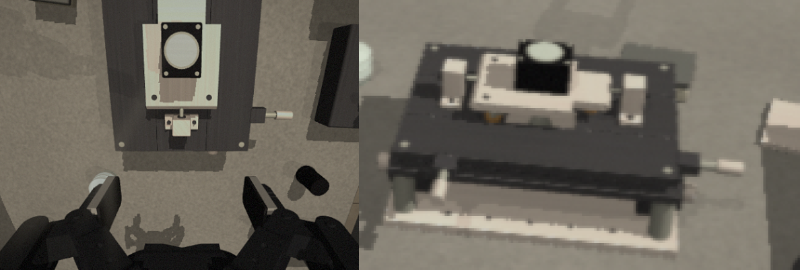

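The holder looks level, with a nose at each end. I'll check both noses closely, since the holder could have pitched in the pads. The +y end needs a nearer view.

```bash
python3 - <<'E'
from station import eyes,sense
import pickle
pickle.dump((eyes.camera_params("wrist"),eyes.snapshot("wrist")),open("e1.pkl","wb"))
E
python3 -m inch '[{"dx":4,"dy":0,"dz":0,"wx":0,"wy":0,"wz":0},{"dx":5,"dy":0,"dz":0,"wx":0,"wy":0,"wz":0},{"dx":5,"dy":0,"dz":0,"wx":0,"wy":0,"wz":0},{"dx":3,"dy":0,"dz":0,"wx":0,"wy":0,"wz":0},{"dx":0,"dy":0,"dz":0,"wx":0,"wy":0,"wz":0},{"dx":0,"dy":0,"dz":0,"wx":0,"wy":0,"wz":0},{"dx":0,"dy":0,"dz":0,"wx":0,"wy":0,"wz":0}]'
python3 - <<'E'
from station import eyes
import pickle,cv2,numpy as np
p1,a=pickle.load(open("e1.pkl","rb"))
p2=eyes.camera_params("wrist");b=eyes.snapshot("wrist");pickle.dump((p2,b),open("e2.pkl","wb"))
from h import *
def proj(p,X):
    K=np.array([[p['fx'],0,p['cx']],[0,p['fy'],p['cy']],[0,0,1]])
    return cv2.projectPoints(np.array([X],float),np.array(p['rvec']),np.array(p['tvec']),K,np.array(p['D']))[0].ravel()
c=np.array([.5146,.1424]);u=np.array([-np.sin(.04),np.cos(.04)])
o=[]
for p,im,sg in((p1,a,-1),(p2,b,1)):
    q=proj(p,np.r_[c+u*.075*sg,.125]);print(q)
    x,y=int(q[0]),int(q[1]);o.append(cv2.resize(im[max(y-30,0):y+30,max(x-40,0):x+40],(400,300),interpolation=3))
cv2.imwrite("pics/E.png",np.hstack(o)[:,:,::-1])
E
```

```text
t: 18.95
tcp_pos: [0.5121, 0.2135, 0.3579]
tool_rot: [0.693, 0.721, -0.0, 0.0]
force: [0.0, -0.2, -0.0]
finger_gap: 0.998
gripper_force: 0.0
[283.2562726  169.53747239]
[283.15628893 188.68173526]
```

View pics/E.png

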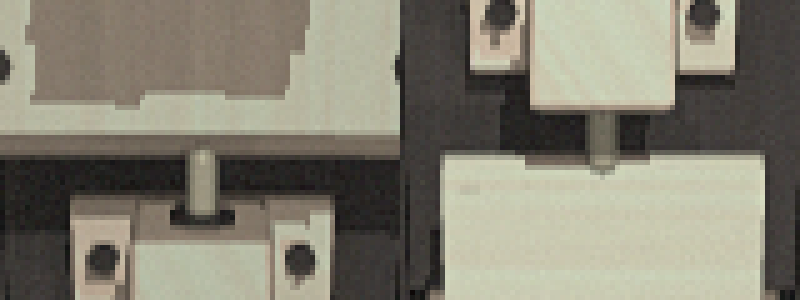

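Both nose tips lie on top of the plate's end bevels, at (202,152) and (601,170), so both ends have snapped in. The gripper is clear of everything, so I'm handing the job in.

```bash
python3 -c "
from station import workorder
print(workorder.sign_off())"
```

```text
the job is handed in; nothing more can be done
None
```

The dish holder is home on the stage with its narrow end to the single ball. Both plungers snapped over its ends, seating was judged by feel and in the images, upward force stayed under about 8 N in the readings, and the job is handed in at about 19 s.

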